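Load the filter drying cassette

ROBOT

A 7-joint arm with a two-finger parallel gripper is mounted at the origin on the work surface. World frame = base frame: x ahead of the robot, y to its left, z up, the work surface at z = 0. Lengths are in mm, angles in rad, forces in N, time in s.
With the tool pointing down it reaches from about 425 to 925 mm from the base axis. Payload 6.8 kg.
Tool frame: the origin (TCP) lies between the finger pads; the fingertips stand 14 mm ahead of it and the grasp point (between the pads) lies 5 mm behind it (ctrl.tip_extent is the distance from the TCP to the fingertips, in mm); z points along the fingers, y is the line along which they close (so a half turn about z gives the same grasp; the last joint's range is limited). The gripper opens to 88 mm and grips with 3 to 60 N. Pads are 20 mm wide; open, the fingers measure 115 mm over their backs; the gripper's body (75 mm by 178 mm) begins 61 mm behind the grasp point.
Start: joints at [1.183, 0.477, 0.022, 1.555, -0.011, 1.109, -0.083], TCP at [186.419, -648.764, 236.664] pointing down, gripper open.
Joint ranges: [-2.96, 2.96], [-0.34, 2.1], [-1.41, 1.46], [0.24, 2.44], [-1.37, 4.51], [0.17, 1.92], [-2.96, 2.96]. Speed limits (rad/s): [2.39, 2.39, 3.14, 3.14, 3.14, 3.14, 3.14].

INTERFACE

Orientations are given as a rotation vector (axis times angle).
In Python, from station import ctrl, cams gives the robot as it stands.
- The arm moves only by the shell command python3 -m handwheel 'ROWS' [FORCE]. ROWS is text: rows parted by semicolons, each of 5 numbers parted by spaces: the shift along the tool's x, y, z in cm, then the turn about the tool's z in degrees, then the finger opening in cm, from 0 to 8.78. In form: x y z turn jaw; .... A call has 1 to 20 rows; each row is the pose to reach, as a shift and turn from the pose commanded when the call began, along the tool's axes at that moment; what a row does not reach only later rows make up. A row lasts 1/12 s, in which the tool goes at most 41.7 mm and 7.16 degrees, less where a joint would pass 70% of its speed; a pose out of reach is approached as far as the arm can. A call with a gripper value outside its range is refused whole. The fingers move at their own pace and stop on an object; FORCE is the grip in N (left out, the last holds). Time passes only in rows, so rows that repeat a pose let the fingers close. It gives the time, the measured TCP pose, the force, the opening and the grip force at its end, in the units of the state.
- ctrl.get_state(): the state, without advancing time (a new reading comes with each control period).
- cams.snapshot(name): name is "scene" or "top"; returns a dict with "image" (480x640x3 uint8, blue, green, red), "mtx" (3x3 intrinsics, pixels), "world_from_camera" (4x4, takes a point from camera to world coordinates). Camera axes: x right, y down, z forward; pixel columns grow to the right and rows downward; lengths in mm; the calibration is good to about 2 mm. A picture is of the moment at which its call begins. There is no depth.
- ctrl.close_job(): hands the job in; it is judged then, once.
The state is a dict: "time": time; "q": joint angles; "qvel": joint speeds; "joint_efforts": joint torques, N m; "ee_pos": TCP position; "orientation": TCP orientation; "force": force on the tool from outside, world axes, zero at the start; "ft_torque": the same for the moment, N m; "finger_gap": opening from 0.0 (shut) to 1.0 (fully open); "gripper_force": force on a finger pad.
Only numpy, scipy, OpenCV 4.12 (cv2) and the standard library are available. Lean on these libraries where they do the work, as an engineer would, in place of code of your own. Each camera call takes 0.05 s, during which the arm holds its last target. There are 200 camera calls.

TASK

First clear the bench of plastic scrap: put every broken rack piece and used cap into the waste tub. Then slide the filter discs into the drying cassette, one to a slot, filling it from the lowest slot upwards without a gap, each disc flat and fully home with its grip sticking out in front; when all are in, push the toggle switch on top over to the back to start the drying. Leave the other things on the bench where they are.

Things in the scene. Friction and masses are not known exactly. Their poses are not given: they have to be found in the camera images.
- cassette: fixed drying cassette, 128 mm wide (y), 150 mm high to its roof. Three slots at 36 mm pitch, open to its front (-x), each 12 mm high, 88 mm between side walls, floors 24, 60, 96 mm above the bench: side rails with a 48 mm gap between, starting 35 mm in front of the origin (roof 37, 10 mm high foot 45). Origin: on the bench under a seated disc's centre; x points into the slots, z up
- slot1 (a point): lowest slot: where the origin of a disc fully home lies (within 2 mm), its rim against two stop posts at the back, tongue and grip out in front; 24 mm above the bench; axes as the cassette's
- slot2 (a point): middle slot: where the origin of a disc fully home lies (within 2 mm), its rim against two stop posts at the back, tongue and grip out in front; 60 mm above the bench; axes as the cassette's
- slot3 (a point): top slot: where the origin of a disc fully home lies (within 2 mm), its rim against two stop posts at the back, tongue and grip out in front; 96 mm above the bench; axes as the cassette's
- switch (a joint): toggle lever on the cassette's roof: 0 leaning to the front (off), 1.0 rad leaning to the back (on, far stop); swings about the cassette's y axis, pivot 172 mm above the bench 20 mm behind (+x) the cassette's origin; stays where it is left; about 1 N at its tip moves it
- switch_tip (a point): centre of the lever's 26 mm black ball end, 60 mm from the pivot
- tub: open grey waste tub fixed on the bench, 170 (x) x 140 (y) x 65 mm high, walls and floor 5 mm. Origin: centre of its underside
- disc1: steel filter disc, 80 mm across, 5 mm thick, white filter on top. A flat tongue 22 mm wide reaches 110 mm from the centre along -x; on it stands a black grip 12 mm wide (y), 30 mm long (x), centred at x = -95 mm, top 30 mm above the underside. About 90 g, balances near x = -24 mm. Origin: centre of the disc's underside, z up, x from grip to disc. May be absent
- disc2: steel filter disc, 80 mm across, 5 mm thick, white filter on top. A flat tongue 22 mm wide reaches 110 mm from the centre along -x; on it stands a black grip 12 mm wide (y), 30 mm long (x), centred at x = -95 mm, top 30 mm above the underside. About 90 g, balances near x = -24 mm. Origin: centre of the disc's underside, z up, x from grip to disc. May be absent
- disc3: steel filter disc, 80 mm across, 5 mm thick, white filter on top. A flat tongue 22 mm wide reaches 110 mm from the centre along -x; on it stands a black grip 12 mm wide (y), 30 mm long (x), centred at x = -95 mm, top 30 mm above the underside. About 90 g, balances near x = -24 mm. Origin: centre of the disc's underside, z up, x from grip to disc. May be absent
- corner1: plastic scrap: broken-off corner of a grey rack, 28 mm high, about 50 g: a leg 64 x 24 mm (along x, centred on the origin) and a stub 20 mm wide at its +x end that reaches to y = +34 mm. The middle of the leg can be gripped across its 24 mm (along y). Origin: underside of the long leg's centre, z up. May be absent.
- corner2: plastic scrap: broken-off corner of a grey rack, 28 mm high, about 50 g: a leg 64 x 24 mm (along x, centred on the origin) and a stub 20 mm wide at its +x end that reaches to y = +34 mm. The middle of the leg can be gripped across its 24 mm (along y). Origin: underside of the long leg's centre, z up. May be absent.
- cap: used grey screw cap lying flat, 52 mm diameter, 30 mm high, about 40 g. Plastic scrap. Origin: centre of its underside. May be absent.
- strip: broken-off grey block of a plastic rack, 72 (x) x 30 (y) x 30 mm, about 50 g. Plastic scrap. Origin: centre of its underside, z up. May be absent.
- vial: small amber jar, 40 mm diameter, 45 mm high; leave it where it stands. Origin: centre of its underside
- reagent: bottle with a blue cap, 70 mm diameter, 150 mm high; leave it where it stands. Origin: centre of its underside
- buffer: white jar, 80 mm diameter, 120 mm high; leave it where it stands. Origin: centre of its underside
- tipbox: closed tip box, 120 x 85 x 73 mm; leave it where it stands. Origin: centre of its underside
- dishes: stack of three dishes, 92 mm diameter, 44 mm high; leave it where it stands. Origin: centre of its underside
- penpot: pot with pens, 70 mm diameter, 90 mm high (150 with pens); leave it where it stands. Origin: centre of its underside
- tuberack: orange tube rack, 200 x 80 x 50 mm (92 with tubes); leave it where it stands. Origin: centre of its underside

How it is judged:
By the outcome, as a careful person would: the job done as asked, in the order asked, and still so for the second after the job is handed in, with the robot touching nothing.
Of disc1, disc2, disc3 only 2 to 3 are there at a start; the rules pass over those that are not, and their reading is None.
Of corner1, corner2, cap, strip only 3 to 4 are there at a start; the rules pass over those that are not, and their reading is None.
At some moment in a run one of corner1, corner2, cap, strip may be knocked a few centimetres aside while the robot is not near it.
It also fails if it takes over 210 s, if anything falls off the work surface, if the arm or the gripper's body presses on something with over 40 N, if the wrist force passes 120 N, or if a joint passes its speed limit or range.

## Working session

There is one attempt and no reset: what is moved stays moved. The work goes in short steps, Python scripts to look and compute and a shell command to move; the robot and the scene stay as the last step left them, time stands still between calls to the robot, and variables do not carry over. Pictures are saved under pics/ and viewed, at most 14 in all, crops included, and the job is handed in when it is done.

```bash
ls; mkdir -p pics
python3 - <<'E'
from station import ctrl, cams
import cv2
print(ctrl.get_state(), ctrl.tip_extent)
for n in("scene","top"):
    s=cams.snapshot(n); cv2.imwrite(f"pics/{n}0.png",s["image"]); print(s["mtx"].round(1).tolist(),s["world_from_camera"].round(3).tolist())
E
```

```text
pics
{'time': 0.0, 'q': array([ 1.18289724,  0.47780181,  0.0222961 ,  1.55643722, -0.01149163,
        1.10929024, -0.0830801 ]), 'qvel': array([ 0.00022118,  0.00106627,  0.00028334, -0.00017046, -0.00095968,
        0.0007172 ,  0.00041584]), 'joint_efforts': array([-2.04397784e-04, -5.82875419e+01,  1.53482560e+00, -2.72616434e+01,
       -5.43352088e-02,  1.67615869e-02,  1.59895321e-04]), 'ee_pos': array([ 186.26218595, -648.19540704,  235.68572024]), 'orientation': array([-3.10912779e+00, -4.37959064e-01,  5.84632463e-04]), 'force': array([-0.36355131,  0.00306172, -0.10603616]), 'ft_torque': array([ 0.02982271, -0.02672353,  0.02354733]), 'gripper_force': 0.0, 'finger_gap': 1.0030962722830092} 14.0
[[620.1, 0.0, 316.8], [0.0, 620.1, 234.3], [0.0, 0.0, 1.0]] [[0.902, 0.266, -0.341, 1236.115], [0.432, -0.591, 0.681, -1301.335], [-0.02, -0.762, -0.648, 1382.566], [0.0, 0.0, 0.0, 1.0]]
[[620.0, 0.0, 329.3], [0.0, 620.0, 248.1], [0.0, 0.0, 1.0]] [[-0.006, -0.991, 0.133, 410.025], [-1.0, 0.003, -0.017, 14.652], [0.017, -0.133, -0.991, 1597.254], [0.0, 0.0, 0.0, 1.0]]
```

View pics/scene0.png

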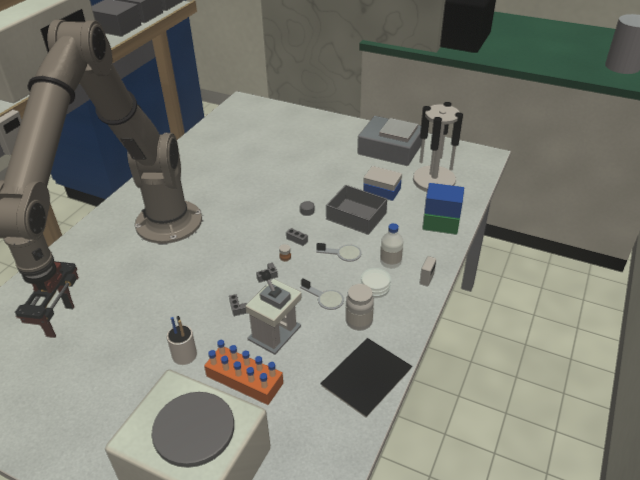

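View pics/top0.png

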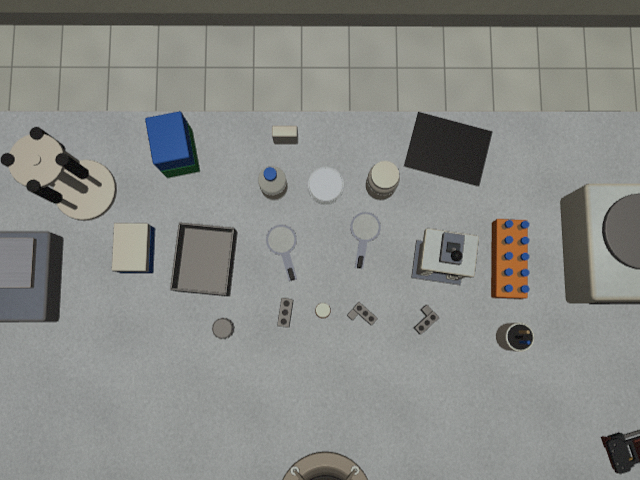

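The top view shows two discs (grips at (291,272) and (360,262)), the strip (286,312), corners (363,313) and (427,319), cap (222,328), vial (322,310), tub (205,259) and cassette (447,255). I'll zoom in on the important parts.

```bash
cat > h.py <<'E'
import numpy as np, cv2
from station import ctrl, cams
from scipy.spatial.transform import Rotation as R
def snap(n):
    return cams.snapshot(n)
def ray(s,uv,z):
    "pixels -> world points on plane z"
    uv=np.atleast_2d(uv).astype(float)
    d=np.c_[uv,np.ones(len(uv))]@np.linalg.inv(s["mtx"]).T@s["world_from_camera"][:3,:3].T
    o=s["world_from_camera"][:3,3]
    return o+d*((z-o[2])/d[:,2])[:,None]
def proj(s,p):
    p=np.atleast_2d(p); T=s["world_from_camera"]; c=(p-T[:3,3])@T[:3,:3]
    q=c@s["mtx"].T; return q[:,:2]/q[:,2:]
def warp(s,z,x0,x1,y0,y1,k=2):
    "rectified image of plane z, k px/mm: rows = x falling, cols = y falling"
    w=int((y1-y0)*k);h=int((x1-x0)*k)
    P=np.array([[x1,y1,z],[x1,y0,z],[x0,y0,z],[x0,y1,z]])
    H=cv2.getPerspectiveTransform(proj(s,P).astype(np.float32),np.float32([[0,0],[w,0],[w,h],[0,h]]))
    return cv2.warpPerspective(s["image"],H,(w,h),flags=cv2.INTER_CUBIC)
def go(x,y,z=None,yaw=None):
    "shift in tool axes (cm) and turn (deg) to tool-down pose; yaw = world angle of closing line (deg)"
    st=ctrl.get_state(); r=R.from_rotvec(st["orientation"]); M=r.as_matrix()
    d=np.array([x,y,st["ee_pos"][2] if z is None else z])-st["ee_pos"]
    t=(M.T@d)/10; cur=np.degrees(np.arctan2(M[1,1],M[0,1]))
    turn=0 if yaw is None else -((yaw-cur+90)%180-90)
    print("shift",t.round(2),"turn",round(turn,1),"cur yaw",round(cur,1),"q7",round(st["q"][6],2))
E
python3 - <<'E'
from h import *
s=snap("top")
cv2.imwrite("pics/t1.png",cv2.resize(s["image"][210:350,160:360],None,fx=4,fy=4,interpolation=cv2.INTER_CUBIC))
cv2.imwrite("pics/t2.png",cv2.resize(s["image"][200:340,340:540],None,fx=4,fy=4,interpolation=cv2.INTER_CUBIC))
s=snap("scene")
cv2.imwrite("pics/s1.png",cv2.resize(s["image"][200:350,200:400],None,fx=4,fy=4,interpolation=cv2.INTER_CUBIC))
E
```

```text
(no output)
```

View pics/t1.png

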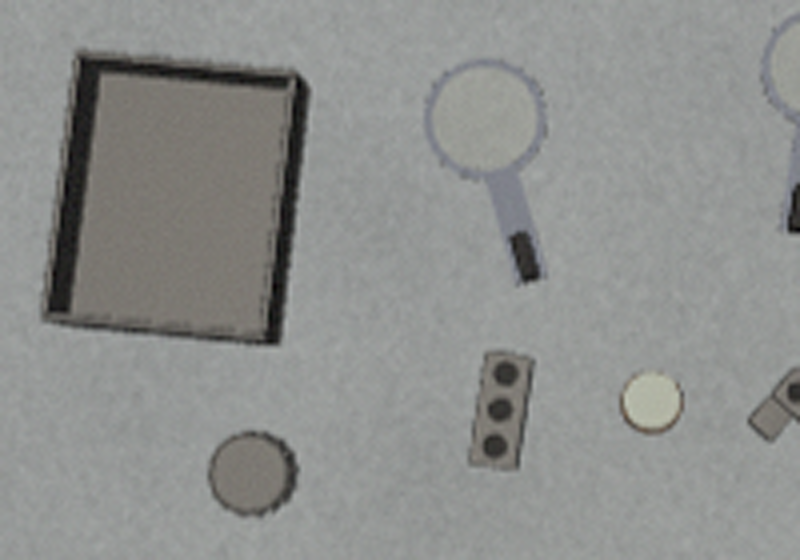

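View pics/t2.png

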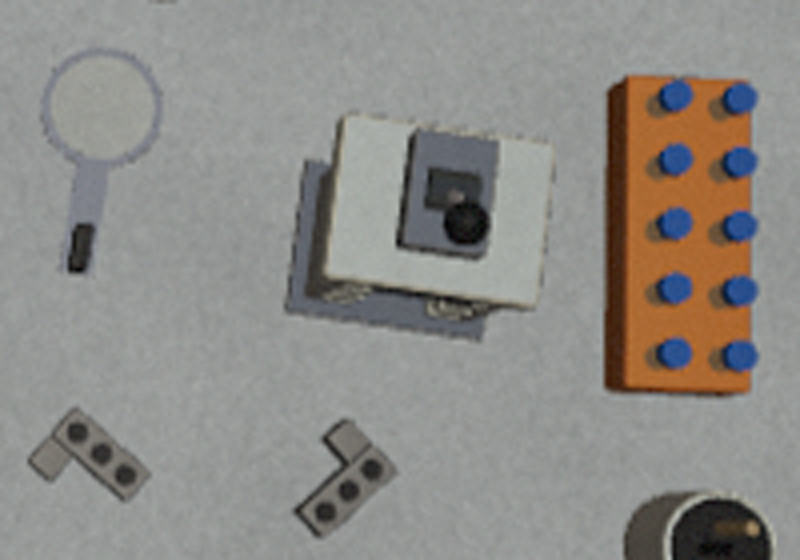

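View pics/s1.png

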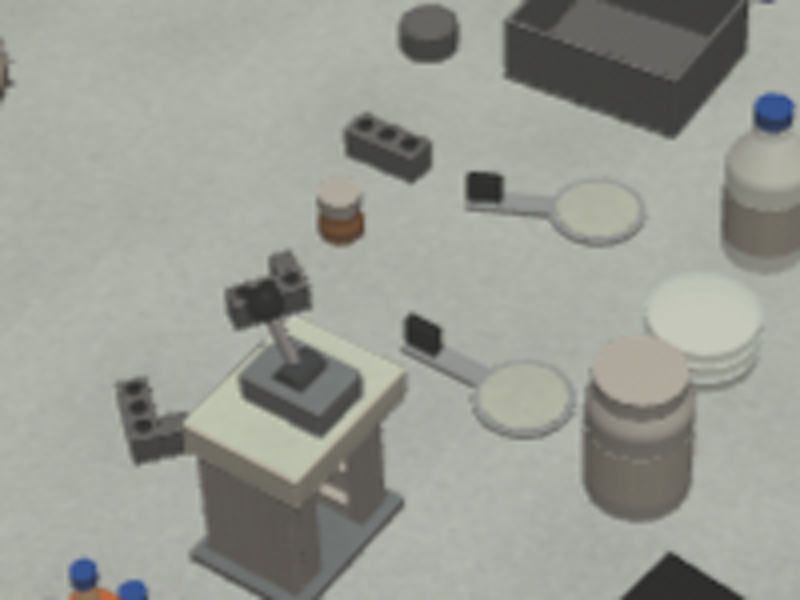

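```bash
cat > m.py <<'E'
from h import *
s=snap("top")
A=lambda p:(np.array(p)+.5)/4-.5+[160,210]
B=lambda p:(np.array(p)+.5)/4-.5+[340,200]
def ang(a,b): return round(np.degrees(np.arctan2(b[1]-a[1],b[0]-a[0])),1)
def two(n,p,z):
    w=ray(s,p,z); print(n,w[:,:2].mean(0).round(1),"ang",ang(w[0],w[-1]))
two("strip",A([(494,446),(506,374)]),30)
two("cornL",B([(77,432),(125,475)]),28)
two("cornR",B([(371,469),(325,511)]),28)
print("cap",ray(s,A([250,473]),30).round(1),"vial",ray(s,A([652,402]),45).round(1))
t=ray(s,A([(78,52),(303,76),(280,343),(43,320)]),65); print("tub",t.round(1)[:,:2].tolist(),t.mean(0).round(1))
r=ray(s,B([(345,113),(553,142),(538,306),(322,275)]),150);print("roof",r.round(1)[:,:2].tolist())
f=(r[2]+r[3])/2;
y=(r[0]-r[1]+r[3]-r[2]);y/=np.linalg.norm(y);x=np.array([y[1],-y[0],0]);print("x ang",ang([0,0],x),"org",(f+37*x).round(1), "roof len",np.linalg.norm(r[0]-r[3]),np.linalg.norm(r[1]-r[2]),np.linalg.norm(r[0]-r[1]),np.linalg.norm(r[3]-r[2]))
ft=ray(s,B([(288,312),(481,340)]),10);print("foot front",ft.round(1)[:,:2].tolist(),"ang",ang(ft[1],ft[0])-90, "left front foot+45x-64y", (ft[0]+45*x-64*y).round(1))
for i,(c,u,v) in enumerate([(A([485,119]),280,262),(B([102,106]),352,255)]):
    g=cv2.cvtColor(s["image"],cv2.COLOR_BGR2GRAY)[v-5:v+25,u:u+20]
    m=(g<75).astype(np.uint8); n,l,st,ce=cv2.connectedComponentsWithStats(m)
    k=1+st[1:,4].argmax(); p=ce[k]+[u,v-5]
    d=ray(s,c,5)[0]; w=ray(s,p,20)[0]; print("disc",d.round(1),"grip",w.round(1),st[k,4],"ang",ang(w,d),"dist",np.linalg.norm((d-w)[:2]).round(1))
E
python3 m.py; python3 -c "
from h import *
go(500,-300,236,0)"
```

```text
strip [459.  100.5] ang -9.3
cornL [ 455.8 -101.5] ang -132.2
cornR [ 432.1 -257. ] ang 131.3
cap [[420.6 256.5  30. ]] vial [[463.    5.1  45. ]]
tub [[681.7, 362.7], [666.1, 222.4], [499.6, 234.1], [514.4, 379.7]] [590.5 299.7  65. ]
roof [[652.4, -240.0], [634.6, -363.2], [537.1, -350.7], [555.9, -223.9]]
x ang -8.3 org [ 583.2 -292.7  150. ] roof len 97.80149882674645 98.29145253419844 124.50709890818356 128.19683701256764
foot front [[546.2, -224.4], [527.7, -348.4]] ang -8.5 left front foot+45x-64y [ 581.5 -294.3   10. ]
disc [647.6 112.4   5. ] grip [556.1  85.7  20. ] 57 ang 16.3 dist 95.3
disc [ 681.8 -106.8    5. ] grip [587.4 -90.6  20. ] 57 ang -9.8 dist 95.8
shift [ 39.77 -24.83   0.04] turn -74.0 cur yaw -74.0 q7 -0.08
```

```bash
python3 -c "
from h import *
go(429.4,-254,120,41)"
```

```text
shift [ 34.26 -31.19  11.64] turn 65.0 cur yaw -74.0 q7 -0.08
```

```bash
python3 -m handwheel '34.3 -31.2 0 65 5.5;34.3 -31.2 0 65 5.5;34.3 -31.2 0 65 5.5;34.3 -31.2 0 65 5.5;34.3 -31.2 0 65 5.5;34.3 -31.2 0 65 5.5;34.3 -31.2 0 65 5.5;34.3 -31.2 0 65 5.5;34.3 -31.2 0 65 5.5;34.3 -31.2 0 65 5.5;34.3 -31.2 0 65 5.5;34.3 -31.2 0 65 5.5;34.3 -31.2 11.6 65 5.5;34.3 -31.2 11.6 65 5.5;34.3 -31.2 11.6 65 5.5;34.3 -31.2 11.6 65 5.5;34.3 -31.2 11.6 65 5.5;34.3 -31.2 11.6 65 5.5' 25; python3 -c "
from h import *
go(429.4,-254,20,41);s=snap('top');print('')
cv2.imwrite('pics/t3.png',cv2.resize(s['image'][210:350,160:540],None,fx=2,fy=2))"
```

```text
time: 1.75
ee_pos: [431.0, -254.9, 122.3]
orientation: [2.859, -1.303, 0.003]
force: [0.3, 0.5, 0.3]
finger_gap: 0.627
gripper_force: 0.0
shift [-0.19  0.07 10.23] turn 0.0 cur yaw -139.0 q7 -2.02
```

View pics/t3.png

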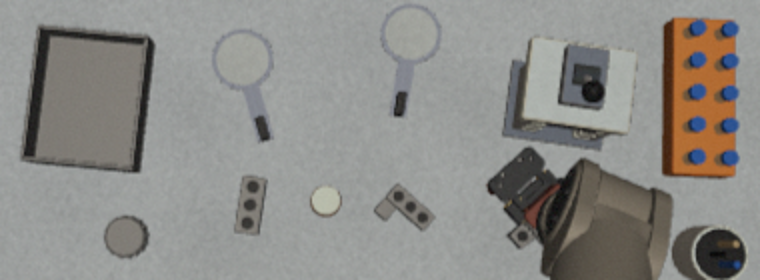

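Gripper is over the right corner piece; the other pieces have not moved.

```bash
python3 -m handwheel '-0.2 0.1 4 0 5.5;-0.2 0.1 7 0 5.5;-0.2 0.1 10.1 0 5.5;-0.2 0.1 10.1 0 5.5;-0.2 0.1 10.1 0 5.5;-0.2 0.1 10.1 0 1;-0.2 0.1 10.1 0 1;-0.2 0.1 10.1 0 1;-0.2 0.1 10.1 0 1;-0.2 0.1 10.1 0 1;-0.2 0.1 10.1 0 1;-0.2 0.1 10.1 0 1;-0.2 0.1 5 0 1;-0.2 0.1 0 0 1;-0.2 0.1 -4 0 1;-0.2 0.1 -4 0 1;-0.2 0.1 -4 0 1;-0.2 0.1 -4 0 1' 25; python3 -c "
from h import *
go(560,265,60,-6); go(560,265,60,84)"
```

```text
time: 3.3
ee_pos: [428.2, -253.5, 161.4]
orientation: [-2.859, 1.302, -0.003]
force: [-1.5, -0.7, -0.5]
finger_gap: 0.276
gripper_force: 25.0
shift [-30.48 -43.97  10.12] turn 47.0 cur yaw -139.0 q7 -2.02
shift [-30.48 -43.97  10.12] turn -43.0 cur yaw -139.0 q7 -2.02
```

```bash
python3 -c "
from h import *
go(563,280,50,84)"
```

```text
shift [-31.42 -45.18  11.12] turn -43.0 cur yaw -139.0 q7 -2.02
```

```bash
python3 -m handwheel '-31.4 -45.2 0 -43 1;-31.4 -45.2 0 -43 1;-31.4 -45.2 0 -43 1;-31.4 -45.2 0 -43 1;-31.4 -45.2 0 -43 1;-31.4 -45.2 0 -43 1;-31.4 -45.2 0 -43 1;-31.4 -45.2 0 -43 1;-31.4 -45.2 0 -43 1;-31.4 -45.2 0 -43 1;-31.4 -45.2 0 -43 1;-31.4 -45.2 0 -43 1;-31.4 -45.2 0 -43 1;-31.4 -45.2 0 -43 1;-31.4 -45.2 0 -43 1;-31.4 -45.2 0 -43 1;-31.4 -45.2 0 -43 1;-31.4 -45.2 0 -43 1' 25; python3 -c "
from h import *
go(563,280,50,84)"
```

```text
time: 4.8
ee_pos: [562.6, 277.6, 159.9]
orientation: [3.135, -0.168, -0.002]
force: [-0.5, 0.1, -0.2]
finger_gap: 0.268
gripper_force: 25.0
shift [ 0.02 -0.27 10.99] turn -0.1 cur yaw -96.1 q7 -2.39
```

```bash
python3 -m handwheel '0 -0.2 4 0 1;0 -0.2 8 0 1;0 -0.2 12 0 1;0 -0.2 12 0 1;0 -0.2 12 0 1;0 -0.2 12 0 4.5;0 -0.2 12 0 4.5;0 -0.2 12 0 4.5;0 -0.2 12 0 4.5;0 -0.2 8 0 4.5;0 -0.2 4 0 4.5;0 -0.2 0 0 4.5;0 -0.2 0 0 4.5;0 -0.2 0 0 4.5' 25; python3 -c "
from h import *
s=snap('top')
cv2.imwrite('pics/t4.png',cv2.resize(s['image'][210:350,160:540],None,fx=2,fy=2))
go(453,-104.5,20,-42)"
```

```text
time: 5.97
ee_pos: [564.8, 283.4, 164.8]
orientation: [-3.134, 0.164, -0.01]
force: [0.3, 0.4, -0.7]
finger_gap: 0.515
gripper_force: 0.0
shift [-7.   39.66 14.16] turn -54.0 cur yaw -96.0 q7 -2.4
```

View pics/t4.png

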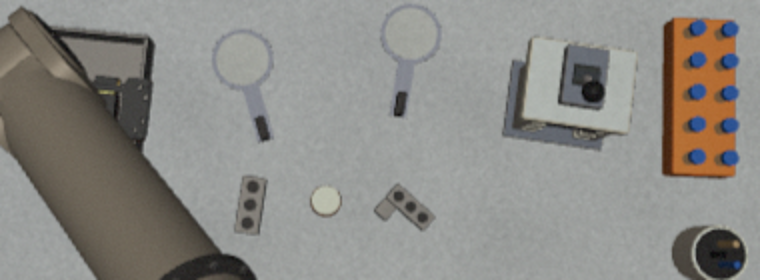

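```bash
python3 -m handwheel '-7 39.7 0 -54 5.5;-7 39.7 0 -54 5.5;-7 39.7 0 -54 5.5;-7 39.7 0 -54 5.5;-7 39.7 0 -54 5.5;-7 39.7 0 -54 5.5;-7 39.7 0 -54 5.5;-7 39.7 0 -54 5.5;-7 39.7 0 -54 5.5;-7 39.7 0 -54 5.5;-7 39.7 0 -54 5.5;-7 39.7 0 -54 5.5;-7 39.7 5 -54 5.5;-7 39.7 9 -54 5.5;-7 39.7 9 -54 5.5;-7 39.7 9 -54 5.5;-7 39.7 9 -54 5.5' 25; python3 -c "
from h import *
go(453,-104.5,20,-42)"
```

```text
time: 7.43
ee_pos: [452.4, -104.0, 71.1]
orientation: [-2.867, -1.281, 0.001]
force: [-0.3, -0.4, 0.2]
finger_gap: 0.624
gripper_force: 0.0
shift [0.01 0.08 5.11] turn 0.1 cur yaw -41.9 q7 -0.9
```

```bash
python3 -m handwheel '0 0.1 3 0 5.5;0 0.1 5 0 5.5;0 0.1 5.1 0 5.5;0 0.1 5.1 0 5.5;0 0.1 5.1 0 1;0 0.1 5.1 0 1;0 0.1 5.1 0 1;0 0.1 5.1 0 1;0 0.1 5.1 0 1;0 0.1 5.1 0 1;0 0.1 5.1 0 1;0 0.1 1 0 1;0 0.1 -3 0 1;0 0.1 -7 0 1;0 0.1 -9 0 1;0 0.1 -9 0 1;0 0.1 -9 0 1' 25; python3 -c "
from h import *
go(622,317,40,84)"
```

```text
time: 8.85
ee_pos: [453.2, -106.3, 161.5]
orientation: [2.868, 1.277, 0.003]
force: [-0.7, 0.5, -1.0]
finger_gap: 0.272
gripper_force: 25.0
shift [ 42.74 -15.81  12.15] turn 54.0 cur yaw -42.0 q7 -0.8
```

```bash
python3 -m handwheel '42.7 -15.8 0 54 1;42.7 -15.8 0 54 1;42.7 -15.8 0 54 1;42.7 -15.8 0 54 1;42.7 -15.8 0 54 1;42.7 -15.8 0 54 1;42.7 -15.8 0 54 1;42.7 -15.8 0 54 1;42.7 -15.8 0 54 1;42.7 -15.8 0 54 1;42.7 -15.8 0 54 1;42.7 -15.8 0 54 1;42.7 -15.8 0 54 1;42.7 -15.8 0 54 1;42.7 -15.8 0 54 1;42.7 -15.8 0 54 1;42.7 -15.8 0 54 1;42.7 -15.8 0 54 1' 25; python3 -c "
from h import *
go(622,317,40,84)"
```

```text
time: 10.35
ee_pos: [621.0, 315.6, 160.7]
orientation: [3.136, -0.166, 0.0]
force: [-0.3, 0.0, 0.1]
finger_gap: 0.272
gripper_force: 25.0
shift [ 0.08 -0.16 12.07] turn -0.1 cur yaw -96.1 q7 -2.41
```

```bash
python3 -m handwheel '0 -0.1 4 0 1;0 -0.1 8 0 1;0 -0.1 10.5 0 1;0 -0.1 10.5 0 1;0 -0.1 10.5 0 1;0 -0.1 10.5 0 4.5;0 -0.1 10.5 0 4.5;0 -0.1 10.5 0 4.5;0 -0.1 10.5 0 4.5;0 -0.1 7 0 4.5;0 -0.1 3 0 4.5;0 -0.1 0 0 4.5;0 -0.1 0 0 4.5;0 -0.1 0 0 4.5' 25
cat > find.py <<'E'
from h import *
s=snap('top'); im=s['image'].astype(int)
# grey scrap: dark brownish-grey vs. bench, window over scrap row
g=im.sum(2)/3; m=((g<130)).astype(np.uint8); m[:205]=0; m[355:]=0; m[:,:165]=0; m[:,480:]=0
m=cv2.morphologyEx(m,cv2.MORPH_CLOSE,np.ones((3,3)))
for c in cv2.findContours(m,cv2.RETR_EXTERNAL,cv2.CHAIN_APPROX_NONE)[0]:
    if cv2.contourArea(c)>60:
        (u,v),wh,a=cv2.minAreaRect(c); b=ray(s,cv2.boxPoints(((u,v),wh,a)),25)
        e=(b[1]-b[0]) if np.linalg.norm(b[1]-b[0])>np.linalg.norm(b[2]-b[1]) else b[2]-b[1]
        print((int(u),int(v)),ray(s,[u,v],25)[0,:2].round(1),"size",np.round([np.linalg.norm(b[1]-b[0]),np.linalg.norm(b[2]-b[1])]),"long ang",round(np.degrees(np.arctan2(e[1],e[0])),1))
E
python3 find.py;  python3 -c "
from h import *
go(459,100.5,20,-9.3);go(459,100.5,20,80.7)"
```

```text
time: 11.52
ee_pos: [622.3, 319.0, 164.0]
orientation: [-3.134, 0.164, -0.007]
force: [-0.6, 0.1, -1.9]
finger_gap: 0.51
gripper_force: 0.0
(284, 312) [458.7 100.1] size [73. 33.] long ang -7.9
(291, 273) [556.8  85. ] size [19. 35.] long ang -165.9
(359, 261) [587.  -88.5] size [35. 19.] long ang -10.0
(451, 247) [ 621.6 -326.9] size [84. 59.] long ang -8.8
(432, 268) [ 568.7 -277.3] size [114. 171.] long ang -136.8
(213, 283) [531.7 281.8] size [215. 469.] long ang -156.5
shift [-13.89  23.35  14.13] turn -86.7 cur yaw -96.0 q7 -2.41
shift [-13.89  23.35  14.13] turn 3.3 cur yaw -96.0 q7 -2.41
```

```bash
python3 -m handwheel '-13.9 23.4 0 3 5.5;-13.9 23.4 0 3 5.5;-13.9 23.4 0 3 5.5;-13.9 23.4 0 3 5.5;-13.9 23.4 0 3 5.5;-13.9 23.4 0 3 5.5;-13.9 23.4 0 3 5.5;-13.9 23.4 0 3 5.5;-13.9 23.4 0 3 5.5;-13.9 23.4 0 3 5.5;-13.9 23.4 5 3 5.5;-13.9 23.4 9 3 5.5;-13.9 23.4 9 3 5.5;-13.9 23.4 9 3 5.5;-13.9 23.4 9 3 5.5' 25; python3 -c "
from h import *
go(459,100.5,20,81)"
```

```text
time: 12.82
ee_pos: [458.9, 101.0, 71.1]
orientation: [-3.132, 0.243, 0.001]
force: [-0.0, -0.5, 0.7]
finger_gap: 0.626
gripper_force: 0.0
shift [0.03 0.05 5.11] turn 0.1 cur yaw -98.9 q7 -2.28
```

```bash
python3 -m handwheel '0 0 3 0 5.5;0 0 5 0 5.5;0 0 5.1 0 5.5;0 0 5.1 0 5.5;0 0 5.1 0 1;0 0 5.1 0 1;0 0 5.1 0 1;0 0 5.1 0 1;0 0 5.1 0 1;0 0 5.1 0 1;0 0 5.1 0 1;0 0 1 0 1;0 0 -3 0 1;0 0 -7 0 1;0 0 -9 0 1;0 0 -9 0 1;0 0 -9 0 1' 25; python3 -c "
from h import *
go(590,300,40,84)
s=snap('top')
cv2.imwrite('pics/t5.png',cv2.resize(s['image'][210:350,160:360],None,fx=4,fy=4))"
```

```text
time: 14.23
ee_pos: [459.0, 99.9, 161.7]
orientation: [-3.131, 0.246, -0.004]
force: [-0.4, 0.0, -0.4]
finger_gap: 0.34
gripper_force: 25.0
shift [  9.78 -21.81  12.22] turn -3.0 cur yaw -99.0 q7 -2.2
```

View pics/t5.png

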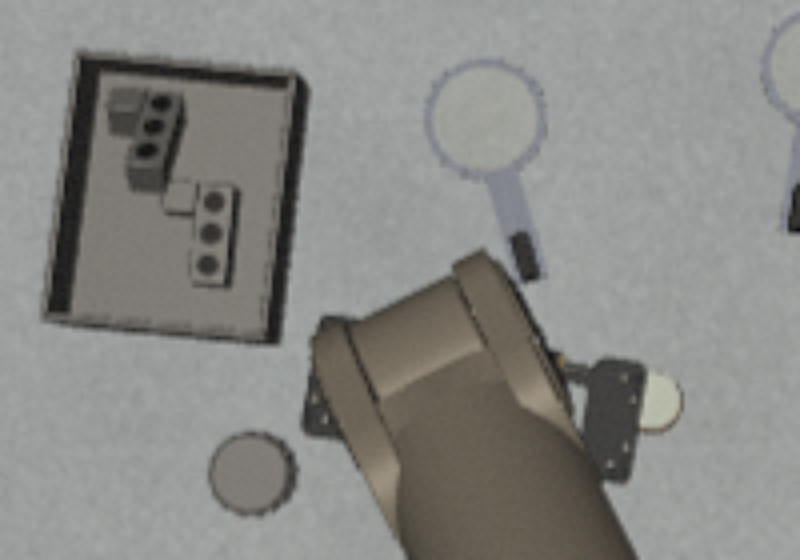

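```bash
python3 -c "
from h import *
s=snap('top')
for p in ([128,245],[238,130]): print(ray(s,(np.array(p)+.5)/4-.5+[160,210],20))
w=ray(s,(np.array([128,245])+.5)/4-.5+[160,210],20)[0]
go(w[0],w[1],60,84)"
```

```text
[[564.98504245 337.96118729  20.        ]]
[[638.69636443 269.49212401  20.        ]]
shift [  6.92 -25.25   9.93] turn -3.0 cur yaw -99.0 q7 -2.2
```

```bash
python3 -m handwheel '6.9 -24.3 0 -3 1;6.9 -24.3 0 -3 1;6.9 -24.3 0 -3 1;6.9 -24.3 0 -3 1;6.9 -24.3 0 -3 1;6.9 -24.3 0 -3 1;6.9 -24.3 0 -3 1;6.9 -24.3 0 -3 1;6.9 -24.3 0 -3 1;6.9 -24.3 4 -3 1;6.9 -24.3 8 -3 1;6.9 -24.3 9.9 -3 1;6.9 -24.3 9.9 -3 1;6.9 -24.3 9.9 -3 1;6.9 -24.3 9.9 -3 4;6.9 -24.3 9.9 -3 4;6.9 -24.3 9.9 -3 4;6.9 -24.3 5 -3 4;6.9 -24.3 0 -3 4;6.9 -24.3 0 -3 4' 25; python3 find.py;  python3 -c "
from h import *
go(420.6,256.5,20,84)"
```

```text
time: 16.0
ee_pos: [566.7, 331.1, 167.6]
orientation: [-3.132, 0.163, -0.011]
force: [1.0, 1.1, 1.4]
finger_gap: 0.456
gripper_force: 0.0
(291, 273) [557.  84.] size [18. 35.] long ang -168.7
(359, 261) [587.  -88.5] size [35. 19.] long ang -10.0
(451, 247) [ 621.6 -326.9] size [84. 59.] long ang -8.8
(432, 268) [ 568.7 -277.3] size [114. 171.] long ang -136.8
(218, 288) [520.7 268.2] size [274. 335.] long ang -179.6
shift [-13.98   9.13  14.73] turn 0.0 cur yaw -96.0 q7 -2.49
```

```bash
python3 -c "
from h import *
s=snap('scene'); print(proj(s,[420.6,256.5,15]))
cv2.imwrite('pics/s2.png',cv2.resize(s['image'][150:270,240:440],None,fx=4,fy=4))"
```

```text
[[307.14860876 207.50121216]]
```

View pics/s2.png

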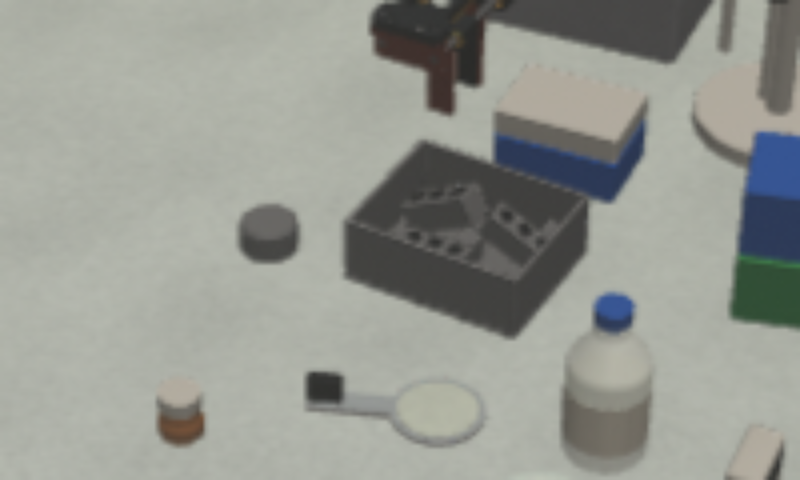

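The cap is still at scene (307,208), and three pieces lie in the tub.

```bash
python3 -m handwheel '-14 9.1 0 0 8;-14 9.1 0 0 8;-14 9.1 0 0 8;-14 9.1 0 0 8;-14 9.1 0 0 8;-14 9.1 0 0 8;-14 9.1 0 0 8;-14 9.1 5 0 8;-14 9.1 9 0 8;-14 9.1 9 0 8;-14 9.1 9 0 8;-14 9.1 9 0 8' 25; python3 -c "
from h import *
go(420.6,256.5,20,84)"
```

```text
time: 17.1
ee_pos: [416.6, 254.2, 71.3]
orientation: [-3.137, 0.163, -0.0]
force: [-0.5, 0.7, 0.7]
finger_gap: 0.908
gripper_force: 0.0
shift [ 0.37 -0.26  5.13] turn 0.0 cur yaw -96.0 q7 -2.61
```

```bash
python3 -m handwheel '0.4 -0.2 1 0 8;0.4 -0.2 3 0 8;0.4 -0.2 5 0 8;0.4 -0.2 5 0 8;0.4 -0.2 5 0 8;0.4 -0.2 5 0 3;0.4 -0.2 5 0 3;0.4 -0.2 5 0 3;0.4 -0.2 5 0 3;0.4 -0.2 5 0 3;0.4 -0.2 5 0 3;0.4 -0.2 5 0 3;0.4 -0.2 1 0 3;0.4 -0.2 -3 0 3;0.4 -0.2 -7 0 3;0.4 -0.2 -9 0 3;0.4 -0.2 -9 0 3;0.4 -0.2 -9 0 3' 25; python3 -c "
from h import *
go(632,275,65,84)"
```

```text
time: 18.6
ee_pos: [420.4, 254.9, 161.6]
orientation: [-3.136, 0.164, -0.004]
force: [-0.8, -1.3, -1.5]
finger_gap: 0.581
gripper_force: 25.0
shift [20.81 -4.2   9.71] turn 0.0 cur yaw -96.0 q7 -2.52
```

```bash
python3 -m handwheel '20.8 -4.9 0 0 3;20.8 -4.9 0 0 3;20.8 -4.9 0 0 3;20.8 -4.9 0 0 3;20.8 -4.9 0 0 3;20.8 -4.9 0 0 3;20.8 -4.9 0 0 3;20.8 -4.9 0 0 3;20.8 -4.9 4 0 3;20.8 -4.9 8.4 0 3;20.8 -4.9 8.4 0 3;20.8 -4.9 8.4 0 3;20.8 -4.9 8.4 0 6.2;20.8 -4.9 8.4 0 6.2;20.8 -4.9 8.4 0 6.2;20.8 -4.9 4 0 6.2;20.8 -4.9 0 0 6.2;20.8 -4.9 0 0 6.2' 25;  python3 -c "
from h import *
go(587.4,-90.6,22,80.2); go(556.5,85.2,22,106.3)"
```

```text
time: 20.1
ee_pos: [635.8, 284.9, 170.7]
orientation: [-3.13, 0.163, -0.019]
force: [1.1, 1.4, 0.4]
finger_gap: 0.706
gripper_force: 0.0
shift [-1.07 37.97 14.55] turn 3.8 cur yaw -96.0 q7 -2.37
shift [-5.98 20.81 14.63] turn -22.3 cur yaw -96.0 q7 -2.37
```

```bash
python3 -m handwheel '-6 20.8 0 -22 4;-6 20.8 0 -22 4;-6 20.8 0 -22 4;-6 20.8 0 -22 4;-6 20.8 0 -22 4;-6 20.8 0 -22 4;-6 20.8 0 -22 4;-6 20.8 0 -22 4;-6 20.8 0 -22 4;-6 20.8 5 -22 4;-6 20.8 9 -22 4;-6 20.8 9 -22 4;-6 20.8 9 -22 4;-6 20.8 9 -22 4' 50;  python3 -c "
from h import *
go(556.5,85.2,22,106.3)
s=snap('top')
cv2.imwrite('pics/t6.png',cv2.resize(s['image'][210:350,160:360],None,fx=4,fy=4))"
```

```text
time: 21.27
ee_pos: [551.2, 83.0, 71.5]
orientation: [-3.11, -0.441, -0.001]
force: [0.2, 0.0, 0.2]
finger_gap: 0.458
gripper_force: 0.0
shift [ 0.57 -0.06  4.95] turn -0.2 cur yaw -73.9 q7 -1.84
```

View pics/t6.png

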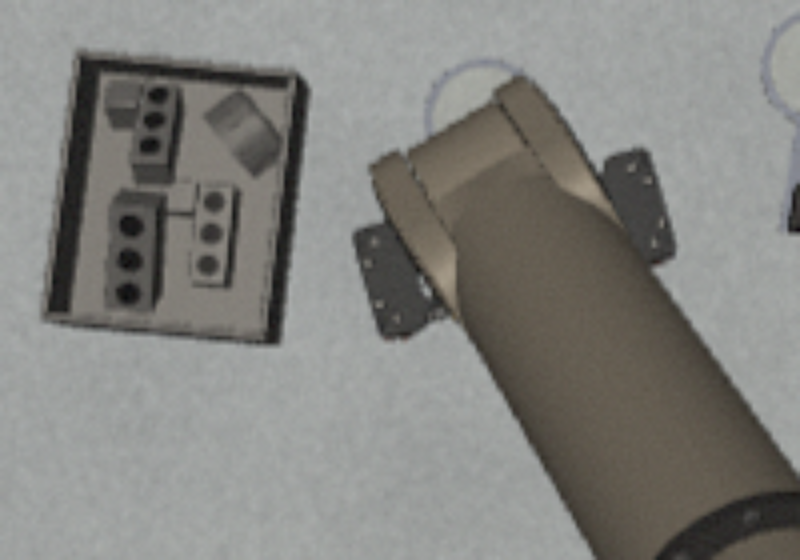

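```bash
python3 -m handwheel '0.6 0 2 0 4;0.6 0 4 0 4;0.6 0 4.9 0 4;0.6 0 4.9 0 4;0.6 0 4.9 0 4;0.6 0 4.9 0 0.5;0.6 0 4.9 0 0.5;0.6 0 4.9 0 0.5;0.6 0 4.9 0 0.5;0.6 0 4.9 0 0.5;0.6 0 4.9 0 0.5;0.6 0 4.9 0 0.5' 50;  python3 -c "
from h import *
go(384,-264,70,81.6)"
```

```text
time: 22.32
ee_pos: [556.6, 83.0, 22.2]
orientation: [3.111, 0.438, 0.001]
force: [-1.3, 0.9, 6.0]
finger_gap: 0.129
gripper_force: 50.0
shift [-26.16  28.59  -4.8 ] turn 24.4 cur yaw -74.0 q7 -1.88
```

```bash
python3 -m handwheel '0 0 -2 0 0.5;0 0 -4 0 0.5;0 0 -6 0 0.5;0 0 -8 0 0.5;-5 5 -8 4 0.5;-9 9 -8 8 0.5;-12 13 -8 12 0.5;-15 16 -8 16 0.5;-18 19 -8 20 0.5;-21 23 -8 24 0.5;-24 26 -8 24.4 0.5;-26.2 28.6 -8 24.4 0.5;-26.2 28.6 -8 24.4 0.5;-26.2 28.6 -5 24.4 0.5;-26.2 28.6 -5 24.4 0.5;-26.2 28.6 -5 24.4 0.5' 50;  python3 -c "
from h import *
go(384,-264,48,81.6)
s=snap('scene')
a=cv2.resize(s['image'][220:360,190:310],None,fx=4,fy=4)
s=snap('top')
b=cv2.resize(s['image'][220:360,380:480],None,fx=4,fy=4)
cv2.imwrite('pics/c1.png',np.hstack([a,b])[:,:800])"
```

```text
time: 23.65
ee_pos: [381.9, -264.3, 70.6]
orientation: [-3.131, 0.233, 0.005]
force: [-0.3, 0.3, -0.9]
finger_gap: 0.135
gripper_force: 50.0
shift [ 0.21 -0.05  2.26] turn -0.1 cur yaw -98.5 q7 -1.43
```

View pics/c1.png

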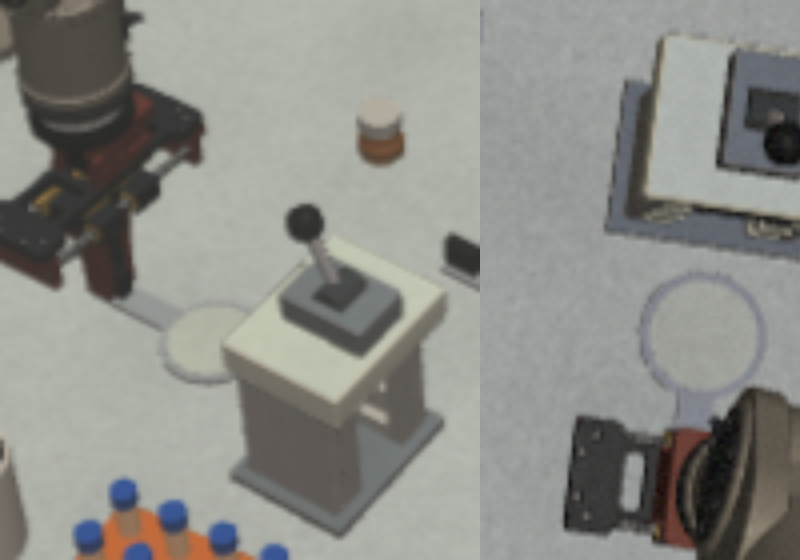

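```bash
python3 -c "
from h import *
s=snap('top'); st=ctrl.get_state()
c=ray(s,(np.array([222,334])+.5)/4-.5+[380,220],53)[0]; d=c-st['ee_pos']; print(c,d,np.hypot(*d[:2]),np.degrees(np.arctan2(d[1],d[0])))
a=np.radians(-8.4);X=np.array([np.cos(a),np.sin(a),0]);Y=np.array([-X[1],X[0],0]);O=np.array([582.3,-293.5,0])
print('local',(c-O)@X,(c-O)@Y,'tcp',(st['ee_pos']-O)@X,(st['ee_pos']-O)@Y)
z=proj(snap('scene'),[c+40*np.array([np.cos(t),np.sin(t),0]) for t in np.radians([90,120,150,180,210])]);print((z-[190,220])*4)
"
```

```text
[ 478.61812374 -275.14882381   53.        ] [ 93.89691525 -12.0635303  -19.31542397] 94.66868255352202 -7.321045993071898
local -105.25040700595287 3.00814839161942 tcp -199.90230445289615 1.2255194024973335
[[244.52216517 300.23222667]
 [217.67870004 296.92539893]
 [190.63449145 303.97048092]
 [170.35968044 319.62824745]
 [162.29556426 339.94205662]]
```

```bash
python3 -m handwheel '0.2 0.25 1 0 0.5;0.2 0.25 2.1 0 0.5;0.2 0.25 2.1 0 0.5;1.5 0.25 2.1 0 0.5;3 0.25 2.1 0 0.5;4.5 0.25 2.1 0 0.5;5.5 0.25 2.1 0 0.5;6.5 0.25 2.1 0 0.5;7 0.25 2.1 0 0.5;7.5 0.25 2.1 0 0.5;8 0.25 2.1 0 0.5;8 0.25 2.1 0 0.5;8 0.25 2.1 0 0.5' 50
```

```text
time: 24.93
ee_pos: [462.0, -278.5, 50.6]
orientation: [-3.133, 0.229, 0.001]
force: [-0.7, -0.6, -1.0]
finger_gap: 0.134
gripper_force: 50.0
```

```bash
python3 -m handwheel '0.4 0 0.15 0 0.5;0.8 0 0.2 0 0.5;1.2 0 0.2 0 0.5;1.6 0 0.2 0 0.5;2 0 0.2 0 0.5;2.1 0 0.2 0 0.5;2.1 0 0.2 0 0.5' 50; python3 -c "
from h import *
st=ctrl.get_state();a=np.radians(-8.4);X=np.array([np.cos(a),np.sin(a),0]);print((st['ee_pos']-[582.3,-293.5,0])@X)"
```

```text
time: 25.52
ee_pos: [483.5, -281.5, 48.7]
orientation: [-3.133, 0.229, -0.001]
force: [-0.1, -0.4, -0.9]
finger_gap: 0.135
gripper_force: 50.0
-99.46406485834366
```

```bash
python3 -m handwheel '0.2 0 0 0 0.5;0.4 0 0 0 0.5;0.5 0 0 0 0.5;0.5 0 0 0 0.5' 50
```

```text
time: 25.85
ee_pos: [488.1, -282.2, 48.6]
orientation: [-3.133, 0.229, 0.0]
force: [0.3, 0.9, -1.1]
finger_gap: 0.13
gripper_force: 50.0
```

Not home yet; continue in small steps until contact.

```bash
python3 -m handwheel '0.1 0 0 0 0.5;0.2 0 0 0 0.5;0.3 0 0 0 0.5;0.3 0 0 0 0.5' 50;python3 -m handwheel '0.1 0 0 0 0.5;0.2 0 0 0 0.5;0.2 0 0 0 0.5' 50
```

```text
time: 26.18
ee_pos: [489.4, -282.1, 48.1]
orientation: [-3.132, 0.229, 0.005]
force: [-4.5, 1.3, 0.4]
finger_gap: 0.137
gripper_force: 50.0
time: 26.43
ee_pos: [489.8, -282.2, 47.7]
orientation: [-3.132, 0.23, 0.01]
force: [-7.5, 3.0, 2.9]
finger_gap: 0.133
gripper_force: 50.0
```

```bash
python3 -m handwheel '0 0 0.2 0 0.5;0 0 0.3 0 0.5;0 0 0.35 0 0.5;0 0 0.35 0 0.5' 50; python3 -m handwheel '0 0 0 0 3.5;0 0 0 0 3.5;0 0 0 0 3.5;0 0 0 0 3.5;-0.2 0 -4 0 3.5;-0.3 0 -8 0 3.5;-0.3 0 -12 0 3.5;-0.3 0 -12 0 3.5;-0.3 0 -12 0 3.5'; python3 find.py; python3 -c "
from h import *
s=snap('scene')
a=cv2.resize(s['image'][240:360,210:310],None,fx=4,fy=4)
s=snap('top')
b=cv2.resize(s['image'][230:350,380:480],None,fx=4,fy=4)
cv2.imwrite('pics/c2.png',np.hstack([a,b])[:,:800])
go(587.2,-90.0,22,80.2)"
```

```text
time: 26.77
ee_pos: [489.9, -282.2, 45.4]
orientation: [-3.132, 0.229, 0.009]
force: [-11.8, 4.5, 14.4]
finger_gap: 0.13
gripper_force: 50.0
time: 27.52
ee_pos: [491.9, -283.4, 167.8]
orientation: [3.131, -0.229, 0.009]
force: [-0.3, 0.0, -1.1]
finger_gap: 0.395
gripper_force: 0.0
(359, 261) [587.2 -88.5] size [36. 19.] long ang -10.0
(445, 291) [ 509.2 -306.4] size [318. 176.] long ang -1.3
(203, 259) [594.5 307.6] size [180. 156.] long ang -5.1
shift [  6.93 -20.44  14.18] turn 1.4 cur yaw -98.4 q7 -1.43
```

View pics/c2.png

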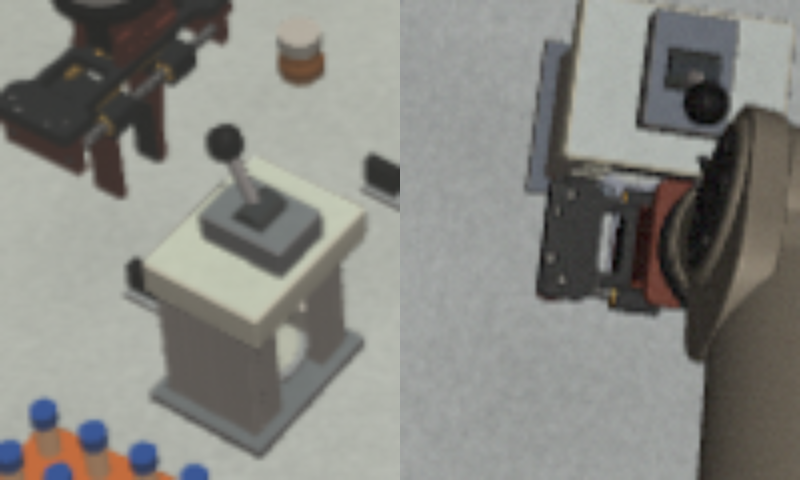

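```bash
python3 -m handwheel '0 -5 -2 0 4;0 -10 -2 0 4;0 -15 0 1.4 4;0 -20.4 0 1.4 4;4 -20.4 0 1.4 4;6.9 -20.4 0 1.4 4;6.9 -20.4 4 1.4 4;6.9 -20.4 8 1.4 4;6.9 -20.4 8 1.4 4;6.9 -20.4 8 1.4 4;6.9 -20.4 8 1.4 4' 50; python3 -c "
from h import *
go(587.4,-90,22,80.2)
s=snap('top')
b=cv2.resize(s['image'][230:350,380:480],None,fx=4,fy=4)
cv2.imwrite('pics/c3.png',b)"
```

```text
time: 28.58
ee_pos: [587.9, -90.8, 85.7]
orientation: [-3.13, 0.268, 0.001]
force: [0.4, -0.8, 0.5]
finger_gap: 0.456
gripper_force: 0.0
shift [-0.06 -0.07  6.37] turn 0.0 cur yaw -99.8 q7 -1.9
```

View pics/c3.png

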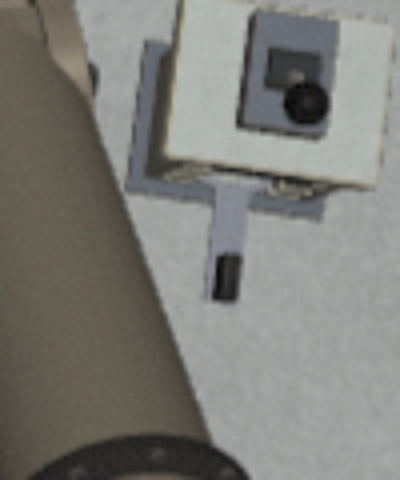

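```bash
python3 -m handwheel '-0.1 -0.1 2 0 4;-0.1 -0.1 4 0 4;-0.1 -0.1 5.5 0 4;-0.1 -0.1 6.3 0 4;-0.1 -0.1 6.3 0 4;-0.1 -0.1 6.3 0 4;-0.1 -0.1 6.3 0 0.5;-0.1 -0.1 6.3 0 0.5;-0.1 -0.1 6.3 0 0.5;-0.1 -0.1 6.3 0 0.5;-0.1 -0.1 6.3 0 0.5;-0.1 -0.1 6.3 0 0.5;-0.1 -0.1 6.3 0 0.5' 50;  cat > loc.py <<'E'
from h import *
a=np.radians(-8.4);X=np.array([np.cos(a),np.sin(a),0]);Y=np.array([-X[1],X[0],0]);O=np.array([582.3,-293.5,0])
def loc(p): p=np.asarray(p); return np.round([(p-O)@X,(p-O)@Y],1)
def grip(s,z):
    "dark blob in front of cassette, on plane z"
    g=s['image'].max(2)[280:312,425:450]; m=(g<75).astype(np.uint8)
    n,l,st,ce=cv2.connectedComponentsWithStats(m)
    if n<2: return print("no grip")
    k=1+st[1:,4].argmax(); w=ray(s,ce[k]+[425,280],z)[0]; print('grip local',loc(w),w.round(1),'n',st[k,4])
E
python3 -c "
from loc import *
grip(snap('top'),45)
p=O-200*X
go(p[0],p[1],84,81.6)"
```

```text
time: 29.72
ee_pos: [587.4, -89.8, 22.6]
orientation: [3.13, -0.268, 0.001]
force: [-0.5, -0.9, 4.1]
finger_gap: 0.135
gripper_force: 50.0
grip local [-93.7   0.3] [ 489.6 -279.5   45. ] n 65
shift [-17.03  20.64  -6.14] turn -1.4 cur yaw -99.8 q7 -1.94
```

```bash
python3 -m handwheel '0 0 -2 0 0.5;0 0 -4 0 0.5;0 0 -6 0 0.5;0 0 -8.5 0 0.5;-4 0 -8.5 0 0.5;-8 0 -8.5 0 0.5;-12 0 -8.5 0 0.5;-16 2 -8.5 0 0.5;-17.5 6 -8.5 -1.4 0.5;-17.5 10 -8.5 -1.4 0.5;-17.2 14 -8.5 -1.4 0.5;-17 17 -8.5 -1.4 0.5;-17 20.6 -8.5 -1.4 0.5;-17 20.6 -8.5 -1.4 0.5;-17 20.6 -6.4 -1.4 0.5;-17 20.6 -6.4 -1.4 0.5;-17 20.6 -6.4 -1.4 0.5' 50;  python3 -c "
from loc import *
p=O-200*X
go(p[0],p[1],85,81.6)
s=snap('top'); st=ctrl.get_state(); print('tcp',loc(st['ee_pos']))
im=s['image'][265:330,400:475]; 
h=cv2.HoughCircles(cv2.resize(cv2.cvtColor(im,cv2.COLOR_BGR2GRAY),None,fx=4,fy=4,interpolation=cv2.INTER_CUBIC),cv2.HOUGH_GRADIENT,1,100,param1=60,param2=20,minRadius=55,maxRadius=80); print(h)
for c in h[0]: print('disc',loc(ray(s,(c[:2]+.5)/4-.5+[400,265],90)[0]))"
```

```text
time: 31.18
ee_pos: [383.6, -262.8, 85.4]
orientation: [-3.132, 0.228, 0.004]
force: [-0.5, -0.1, -1.1]
finger_gap: 0.135
gripper_force: 50.0
shift [0.11 0.14 0.04] turn 0.1 cur yaw -98.3 q7 -1.42
tcp [-200.3    1.3]
[[[146.5 155.5  55.7]]]
disc [-108.4    6.8]
```

```bash
python3 -c "
from loc import *
s=snap('top'); im=s['image'].astype(int)[262:330,400:475]
a=cv2.resize(s['image'][262:330,400:475],None,fx=8,fy=8,interpolation=cv2.INTER_CUBIC)
c=np.array([436.5,302.]); P=proj(s,[(O+x*X+y*Y)+[0,0,90] for x,y in((-105,0),(-105,40),(-65,0),(-105,-40))])
for p in P: cv2.circle(a,tuple(int(v) for v in ((p-[400,262]+.5)*8-.5)),4,(0,0,255),-1)
cv2.imwrite('pics/c4.png',a)"
```

```text
(no output)
```

View pics/c4.png

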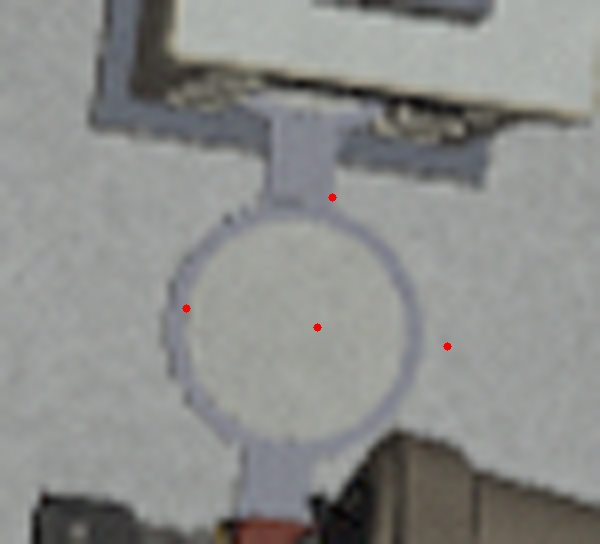

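The disc sits about 2 mm to the +y side once its true height of 68 mm is used, the same as the first disc. I'll apply the same correction and insert.

```bash
python3 -m handwheel '0 0.3 0 0 0.5;0 0.3 0 0 0.5;1.5 0.3 0 0 0.5;3 0.3 0 0 0.5;4.5 0.3 0 0 0.5;5.5 0.3 0 0 0.5;6.5 0.3 0 0 0.5;7 0.3 0 0 0.5;7.5 0.3 0 0 0.5;8 0.3 0 0 0.5;8.5 0.3 0 0 0.5;9 0.3 0 0 0.5;9.4 0.3 0 0 0.5;9.8 0.3 0 0 0.5;10.1 0.3 0 0 0.5;10.1 0.3 0 0 0.5;10.1 0.3 0 0 0.5' 50
python3 -m handwheel '0.2 0 0 0 0.5;0.4 0 0 0 0.5;0.6 0 0 0 0.5;0.6 0 0 0 0.5;0.6 0 0 0 0.5' 50; python3 -c "
from loc import *
print(loc(ctrl.get_state()['ee_pos']))"
```

```text
time: 32.7
ee_pos: [484.1, -281.4, 86.1]
orientation: [-3.133, 0.229, 0.0]
force: [-0.8, -0.3, -1.6]
finger_gap: 0.134
gripper_force: 50.0
time: 33.12
ee_pos: [489.1, -281.8, 85.6]
orientation: [-3.132, 0.229, 0.003]
force: [-3.1, 0.8, -2.7]
finger_gap: 0.131
gripper_force: 50.0
[-93.9  -2. ]
```

```bash
python3 -m handwheel '0.15 0 0 0 0.5;0.3 0 0 0 0.5;0.3 0 0.15 0 0.5;0.3 0 0.3 0 0.5;0.3 0 0.4 0 0.5;0.3 0 0.4 0 0.5' 50; python3 -m handwheel '0 0 0 0 3.5;0 0 0 0 3.5;0 0 0 0 3.5;0 0 0 0 3.5;-0.2 0 -4 0 3.5;-0.3 0 -8 0 3.5;-0.3 0 -8 0 3.5;-0.3 0 -8 0 3.5'; python3 -c "
from loc import *
print(loc(ctrl.get_state()['ee_pos']))"
```

```text
time: 33.62
ee_pos: [490.0, -282.0, 81.9]
orientation: [-3.132, 0.23, 0.009]
force: [-12.0, 4.5, 8.6]
finger_gap: 0.133
gripper_force: 50.0
time: 34.28
ee_pos: [492.1, -283.3, 164.8]
orientation: [3.131, -0.229, 0.009]
force: [-0.5, 0.1, -0.1]
finger_gap: 0.4
gripper_force: 0.0
[-90.7  -3. ]
```

```bash
python3 -m handwheel '-1 -5 -4 0 0;-1 -10 -8 0 0;-1 -15 -8 0 0;-1 -20 -8 0 0;-1 -25 -8 0 0;-1 -30 -8 0 0;-1 -30 -8 0 0;-1 -30 -8 0 0' 20
cat > ball.py <<'E'
from loc import *
def line(s,p):
    a,b=ray(s,p,400)[0],ray(s,p,0)[0]; d=b-a; return a,d/np.linalg.norm(d)
def blob(s,u0,u1,v0,v1,th,area=None):
    g=s['image'].max(2)[v0:v1,u0:u1]; n,l,st,ce=cv2.connectedComponentsWithStats((g<th).astype(np.uint8))
    k=1+st[1:,4].argmax(); print('blob',ce[k]+[u0,v0],st[k]); return ce[k]+[u0,v0]
t,sc=snap('top'),snap('scene')
p1=blob(t,448,466,244,266,35)
p2=blob(sc,255,285,262,290,35)
a,d=line(t,p1);b,e=line(sc,p2)
k=np.linalg.lstsq(np.c_[d,-e],b-a,rcond=None)[0]
P,Q=a+k[0]*d,b+k[1]*e; print('ball',P.round(1),Q.round(1),loc((P+Q)/2))
grip(t,85)
E
python3 ball.py; python3 -c "
from loc import *
s=snap('top'); b=cv2.resize(s['image'][230:320,400:490],None,fx=6,fy=6,interpolation=cv2.INTER_CUBIC)
cv2.imwrite('pics/c5.png',b)
print(loc(ctrl.get_state()['ee_pos']))"
```

```text
time: 34.95
ee_pos: [523.5, 20.1, 241.4]
orientation: [-3.132, 0.224, 0.001]
force: [0.7, 0.5, 0.7]
finger_gap: 0.003
gripper_force: 0.0
blob [455.8        255.49333333] [ 3  7 11 10 75]
[-103.7  300.5]Traceback (most recent call last):
  File "ball.py", line 9, in <module>
    p2=blob(sc,255,285,262,290,35)
  File "ball.py", line 6, in blob
    k=1+st[1:,4].argmax(); print('blob',ce[k]+[u0,v0],st[k]); return ce[k]+[u0,v0]
        ~~~~~~~~~~~~~~~^^
ValueError: attempt to get argmax of an empty sequence
```

```bash
sed -i 's/262,290,35/262,288,55/' ball.py; python3 ball.py
```

```text
blob [455.93421053 255.48684211] [ 3  7 11 10 76]
blob [266.11764706 275.55882353] [ 8 10  7  8 34]
ball [ 577.1 -292.7  224.5] [ 576.4 -293.2  224.5] [-5.6 -0.3]
grip local [-95.    1.3] [ 488.5 -278.4   85. ] n 70
```

```bash
python3 -c "
from loc import *
p=O-55*X-2*Y; go(p[0],p[1],227,81.6)
p=O+24*X-2*Y; go(p[0],p[1],227,81.6)"
```

```text
shift [ 4.84 29.86  1.42] turn 0.0 cur yaw -98.4 q7 -1.99
shift [12.74 29.86  1.41] turn 0.0 cur yaw -98.4 q7 -1.99
```

```bash
python3 -m handwheel '3 5 0 0 0;4.8 10 0 0 0;4.8 14 0 0 0;4.8 18 0 0 0;4.8 22 0 0 0;4.8 26 0 0 0;4.8 29.9 0 0 0;4.8 29.9 1.4 0 0;4.8 29.9 1.4 0 0;4.8 29.9 1.4 0 0;5.8 29.9 1.4 0 0;6.8 29.9 1.4 0 0;7.8 29.9 1.4 0 0;8.8 29.9 1.4 0 0;9.8 29.9 1.4 0 0;10.8 29.9 1.4 0 0;11.6 29.9 1.4 0 0;12.2 29.9 1.4 0 0;12.2 29.9 1.4 0 0' 20; python3 -c "
from loc import *
print(loc(ctrl.get_state()['ee_pos']))"
```

```text
time: 36.78
ee_pos: [602.4, -297.3, 227.6]
orientation: [-3.133, 0.228, -0.001]
force: [-0.4, 0.6, 1.1]
finger_gap: 0.003
gripper_force: 0.0
[20.4 -0.8]
```

Push on until the far stop pushes back.

```bash
python3 -m handwheel '0.3 0 0 0 0;0.6 0 0 0 0;0.8 0 0 0 0;0.8 0 0 0 0' 20; python3 -m handwheel '0.2 0 0 0 0;0.4 0 0 0 0;0.4 0 0 0 0' 20; python3 -c "
from loc import *
print(loc(ctrl.get_state()['ee_pos']))"
```

```text
time: 37.12
ee_pos: [608.2, -298.8, 227.8]
orientation: [-3.133, 0.23, 0.003]
force: [-2.5, 0.7, -0.6]
finger_gap: 0.008
gripper_force: 1.6
time: 37.37
ee_pos: [608.7, -298.9, 227.7]
orientation: [-3.132, 0.231, 0.015]
force: [-15.4, 3.8, 6.5]
finger_gap: 0.004
gripper_force: 7.6
[26.9 -1.5]
```

At the stop. Back off, move clear, and verify by measurement.

```bash
python3 -m handwheel '-2 0 0 0 0;-5 0 0 0 0;-9 0 0 0 0;-10 -4 -1 0 0;-10 -8 -1 0 0;-10 -12 -1 0 0;-10 -16 -1 0 0;-10 -20 -1 0 0;-10 -24 -1 0 0;-10 -28 -1 0 0;-10 -28 -1 0 0;-10 -28 -1 0 0;-10 -28 -1 0 0' 20; sed -i 's/448,466,244,266,35/440,472,228,268,35/;s/255,285,262,288,55/262,300,262,300,55/' ball.py; python3 ball.py; python3 find.py
python3 - <<'E'
from loc import *
# slot tongues: both grips in the scene view at their expected places
s=snap('scene'); g=s['image'].max(2)
for z in (24,60):
    u,v=proj(s,O-93.5*X+.5*Y+[0,0,z+18])[0].astype(int); w=g[v-14:v+15,u-14:u+15]
    n,l,st,ce=cv2.connectedComponentsWithStats((w<60).astype(np.uint8)); print('expected',(u,v),[(np.round(ce[k]-14,1).tolist(),int(st[k,4])) for k in range(1,n) if st[k,4]>10])
t=snap('top'); m=t['image'].max(2)
w=ray(t,[[322,310]],45); i=t['image'][300:322,310:336].min(2)
n,l,st,ce=cv2.connectedComponentsWithStats((i>185).astype(np.uint8)); k=1+st[1:,4].argmax() if n>1 else 0; print('vial',ray(t,ce[k]+[310,300],45)[0,:2].round(1),st[k,4])
E
```

```text
time: 38.45
ee_pos: [555.1, -8.2, 238.5]
orientation: [3.133, -0.229, 0.002]
force: [0.4, -0.8, 0.0]
finger_gap: 0.001
gripper_force: 0.0
blob [458.50746269 232.04477612] [14  0 10  9 67]
blob [282.35714286 283.83333333] [17 18  8  8 42]
ball [ 630.5 -300.7  222.6] [ 629.9 -301.1  222.6] [48.5 -0.4]
grip local [-95.    1.3] [ 488.5 -278.4   85. ] n 70
(431, 270) [ 563.6 -274.1] size [127. 173.] long ang -136.1
(451, 244) [ 628.8 -327.8] size [99. 59.] long ang -8.3
(203, 259) [594.5 307.6] size [180. 156.] long ang -5.1
(335, 290) [513.5 -27.4] size [236. 371.] long ang -170.6
expected (np.int64(247), np.int64(308)) [([-2.5, -7.8], 44), ([-3.0, 2.0], 11)]
expected (np.int64(246), np.int64(300)) [([-1.5, 0.2], 44), ([-2.0, 10.0], 11)]
vial [462.    5.4] 572
```

```bash
sed -i 's/440,472,228,268,35/446,472,218,262,35/' ball.py; python3 ball.py; python3 -c "
from station import ctrl
print(ctrl.close_job())"
```

```text
blob [458.47058824 231.89705882] [ 8  9 10 10 68]
blob [282.275 284.   ] [17 18  8  8 40]
ball [ 630.9 -300.7  222.2] [ 629.8 -301.5  222.2] [48.6 -0.5]
grip local [-95.    1.3] [ 488.5 -278.4   85. ] n 70
the job is handed in; nothing more can be done
None
```

The job is handed in at about 38 s: all four scrap pieces are in the tub, both discs are pushed to the stops in slots 1 and 2, and the switch was pushed back to its far stop; the verdict was not shown.

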